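Wipe spilled stone chips off a stirrer plate into the waste tray

ROBOT

A 7-joint arm with a two-finger parallel gripper is mounted at the origin on the work surface. World frame = base frame: x ahead of the robot, y to its left, z up, the work surface at z = 0. Lengths are in m, angles in rad, forces in N, time in s.
With the tool pointing down it reaches from about 0.375 to 0.925 m from the base axis. Payload 3.1 kg.
Tool frame: the origin (TCP) lies between the finger pads; the fingertips stand 19 mm ahead of it and the grasp point (between the pads) is the TCP; z points along the fingers, y is the direction in which the jaws open and shut (so a half turn about z gives the same grasp; the last joint's range is limited). The gripper opens to 85 mm and grips with 20 to 120 N. Pads are 22 mm wide; open, the fingers measure 114 mm over their backs; the gripper's body (76 mm by 85 mm) begins 54 mm behind the grasp point. The pads swing forward as they close: fully open they stand 13 mm farther back than shut.
Start: joints at [-1.444, 0.383, 0.044, 1.598, -0.018, 1.161, -0.05], TCP at [0.145, 0.634, 0.25] pointing down, gripper open.
Joint ranges: [-2.61, 2.61], [-0.41, 2.15], [-1.48, 1.57], [0, 2.5], [-1.57, 4.71], [0.05, 1.97], [-2.85, 2.85]. Speed limits (rad/s): [2.79, 2.79, 3.14, 3.14, 3.14, 3.14, 3.14].

INTERFACE

Orientations are given as a unit quaternion [x, y, z, w].
In Python, from bench import move_ptp, movel, move_j, move_gripper, pause, inverse_kinematics, read_camera, camera_params, MotionError, sign_off, look_for, tip_of, read_time_s, read_qpos, read_joint_vel, read_effort, read_eef_pos, read_tcp_rot, read_ft_force, read_ft_torque, read_finger_gap gives the robot as it stands. Calls block until the motion is done:
- move_ptp(position, orientation): joint-space move of the TCP to a pose.
- movel(position, orientation=None, speed=0.15): straight line of the TCP; orientation=None keeps the orientation; speed is the mean speed in m/s.
- move_j(angles): joint-space move.
- move_gripper(opening, effort=None): finger opening in m; effort is the grip in N (None keeps the last); returns when the fingers have stopped.
- pause(seconds).
- inverse_kinematics(position, orientation): joint angles nearest the present ones, or None.
- read_camera(name): name is "scene" or "top"; returns the picture (384x512x3 uint8, red, green, blue); there is no depth.
- camera_params(name): a dict with "K" (3x3 intrinsics, pixels), "camera_from_world" (4x4, takes a point from world to camera coordinates). Camera axes: x right, y down, z forward; pixel columns grow to the right and rows downward; lengths in m; the calibration is good to about 2 mm. A picture is of the moment at which its call begins. camera_params takes no time and is no camera call.
A pose or a line that the arm cannot do raises MotionError and nothing moves.
- sign_off(): hands the job in, once; it reports no verdict.
Trained networks look in the newest picture that a camera, given by its name, has taken for a name from the list of things; names that differ only in an ending like _2 or _b are one class to them, and where a whole thing is asked for, a point or a joint stands for the part that bears it (a point fixed in the world has none). Each returns a list of dicts, best first, with "confidence" (0 to 1); they miss things now and then, are a little off and sometimes report something else, mostly with a low value. They report only what shows in the picture. A call takes as long as a camera call.
- look_for(camera, name): "at" ([column, row] in pixels, amid what is visible of it).
- tip_of(camera, name): "at" ([column, row] in pixels: a listed point, or the origin of a listed thing).
Readings, each from a call of its own:
- read_time_s(): time.
- read_qpos(): joint angles.
- read_joint_vel(): joint speeds.
- read_effort(): joint torques, N m.
- read_eef_pos(): TCP position.
- read_tcp_rot(): TCP orientation.
- read_ft_force(): force on the tool from outside, world axes, zero at the start.
- read_ft_torque(): the same for the moment, N m.
- read_finger_gap(): finger opening in m.
Only numpy, scipy, OpenCV 4.12 (cv2) and the standard library are available. Lean on these libraries where they do the work, as an engineer would, in place of code of your own. Each camera call takes 0.05 s, during which the arm holds its last target.

TASK

Limestone chips lie spilled on the white top plate of the magnetic stirrer beside the pH meter: clear all five into the steel waste tray that stands against the stirrer's side, wiping them over the plate's edge with the scraper block and not with the fingers. The scraper lies on its side on its green mat, so first tip it onto its rubber sole and let go of it, then take it again by the orange grip and wipe with the sole down. Finish with the scraper standing on its sole on the mat again, and leave the other things on the bench where they are.

Things in the scene. Friction and masses are not known exactly. Their poses are not given: they have to be found in the camera images.
- stirrer: magnetic stirrer, fixed: pale housing 160 mm wide, blue sloping control nose at its front (-x, to x = -150 mm, lower than the plate), flat white top plate 190 x 190 x 11 mm without a rim, top 85 mm above the bench, edges at x, y = +-95 mm, overhanging the housing 15 mm left and right. Origin on the bench under the plate's centre; x to its back, y to its left, z up
- tray: open stainless waste tray, fixed, 220 (x) x 110 (y) x 50 mm high, walls 3 mm. Origin at the centre of its underside, axes parallel to the stirrer's. It stands against the stirrer's left or right side (origin at stirrer y = +138 or -138 mm), its long wall 12 mm in under the plate's edge, its rim 24 mm below the plate's underside
- balance: flat pocket balance, fixed, 190 (x) x 106 (y) x 39 mm high with a round steel pan; it stands against the side of the stirrer opposite to the tray. Origin at the centre of its underside
- mat: green rubber mat on the bench, fixed, 170 x 170 x 3 mm, origin at the centre of its underside (its top is 3 mm above the bench); to the robot's left or right
- scraper: scraper block, loose, 0.25 to 0.4 kg: base 50 (x) x 120 (y) x 18 mm (z; black rubber sole, aluminium back) with an orange grip centred on it. Origin at the centre of the sole's face, z from sole to grip. Starts on its side on the mat: y level, -x up, origin 25 mm above the mat, sole facing the robot (z within 35 degrees of world +x). Let go with its edge on the mat and the sole under 50 degrees from level, it drops onto its sole
- scraper_grip (a point): centre of the scraper's orange grip block, 34 (x) x 60 (y) x 34 mm (z), 35 mm from the sole's face (the grip spans 18 to 52 mm). With the scraper on its side it can be pinched from above by its two ends, 60 mm apart (30 mm of base stands free beyond each end); with the scraper on its sole, across its 34 mm. Axes as the scraper's
- chip1: brown limestone chip, loose, about 24 x 20 x 14 mm, 11 g, irregular; origin at its centre. Starts on the stirrer's plate, its centre within 65 mm (x) and 40 mm (y) of the plate's centre
- chip2: brown limestone chip, loose, about 24 x 20 x 14 mm, 11 g, irregular; origin at its centre. Starts on the stirrer's plate, its centre within 65 mm (x) and 40 mm (y) of the plate's centre
- chip3: brown limestone chip, loose, about 24 x 20 x 14 mm, 11 g, irregular; origin at its centre. Starts on the stirrer's plate, its centre within 65 mm (x) and 40 mm (y) of the plate's centre
- chip4: brown limestone chip, loose, about 24 x 20 x 14 mm, 11 g, irregular; origin at its centre. Starts on the stirrer's plate, its centre within 65 mm (x) and 40 mm (y) of the plate's centre
- chip5: brown limestone chip, loose, about 24 x 20 x 14 mm, 11 g, irregular; origin at its centre. Starts on the stirrer's plate, its centre within 65 mm (x) and 40 mm (y) of the plate's centre
- beaker: small clear glass beaker, 52 mm across, 70 mm high, standing behind the stirrer; bystander, loose, leave it alone
- washbottle: white wash bottle with a blue cap and nozzle, 72 mm across, 180 mm high, standing behind the stirrer; bystander, loose, leave it alone
- jar: amber glass jar with a black cap, 48 mm across, 75 mm high; bystander, loose, leave it alone
- petri: clear closed petri dish, 92 mm across, 15 mm high; bystander, loose, leave it alone
- buffers: white rack of three buffer bottles with coloured caps, fixed, 72 x 170 mm, 118 mm high, on the side of the bench opposite to the mat; origin at the centre of its underside

How it is judged:
On the way, in this order (a step that is already met when the one before it is completed fails the run):
1. the scraper has been tipped onto its sole and let go (angle between scraper's own z axis and vertical below 0.15 rad and contact force between the fingers and scraper below 0.05 N and linear speed of scraper below 0.03 m/s), for 0.15 s.
2. all five chips lie in the waste tray (x of chip1 in the frame of tray between -0.108 and 0.108 m and y of chip1 in the frame of tray between -0.053 and 0.053 m and z of each of chip1, chip2, chip3, chip4, chip5 in the frame of tray below 0.045 m and x of chip2 in the frame of tray between -0.108 and 0.108 m and y of chip2 in the frame of tray between -0.053 and 0.053 m and x of chip3 in the frame of tray between -0.108 and 0.108 m and y of chip3 in the frame of tray between -0.053 and 0.053 m and x of chip4 in the frame of tray between -0.108 and 0.108 m and y of chip4 in the frame of tray between -0.053 and 0.053 m and x of chip5 in the frame of tray between -0.108 and 0.108 m and y of chip5 in the frame of tray between -0.053 and 0.053 m), for 0.2 s.
At the end, for the whole second after the job is handed in: All five chips lie inside the tray, centres below its rim and at rest; the scraper stands on its sole (within about 8 degrees) on the mat, its centre over the mat, released and at rest (all of step 2 and angle between scraper's own z axis and vertical below 0.15 rad and x of scraper in the frame of mat between -0.085 and 0.085 m and y of scraper in the frame of mat between -0.085 and 0.085 m and height (world z) of scraper below 0.012 m and linear speed of scraper below 0.02 m/s and linear speed of each of chip1, chip2, chip3, chip4, chip5 below 0.03 m/s); the robot touches nothing.
It fails at once if a chip is touched by the fingers or the arm (contact force between any of the fingers, the arm and chip1 above 0.3 N or contact force between any of the fingers, the arm and chip2 above 0.3 N or contact force between any of the fingers, the arm and chip3 above 0.3 N or contact force between any of the fingers, the arm and chip4 above 0.3 N or contact force between any of the fingers, the arm and chip5 above 0.3 N).
It fails at once if a chip is pushed with the scraper while its sole is not down (more than 20 degrees off level) (angle between scraper's own z axis and vertical above 0.35 rad and (contact force between scraper and chip1 above 0.3 N or contact force between scraper and chip2 above 0.3 N or contact force between scraper and chip3 above 0.3 N or contact force between scraper and chip4 above 0.3 N or contact force between scraper and chip5 above 0.3 N)).
It fails at once if a bystander is moved by more than 30 mm or knocked over (distance of any of beaker, washbottle, jar, petri from where it was at the start of the episode above 0.03 m or angle between any of beaker, washbottle, jar's own z axis and vertical above 0.5 rad).
It also fails if it takes over 67 s, if anything falls off the work surface, if the arm or the gripper's body presses on something with over 40 N, if the wrist force passes 120 N, or if a joint passes its speed limit or range.

## Working session

There is one attempt and no reset: what is moved stays moved. The work goes in short steps, each a Python script; the robot and the scene stay as the last script left them, time stands still between calls to the robot, and variables do not carry over. Pictures are saved under pics/ and viewed, and the job is handed in when it is done.

```bash
mkdir -p pics; ls
python3 - <<'E'
from bench import *
import cv2,numpy as np
for c in ("scene","top"):
    im=read_camera(c); cv2.imwrite(f"pics/{c}0.png",im[:,:,::-1])
    p=camera_params(c); print(c,np.round(p["K"],1).tolist(),np.round(p["camera_from_world"],4).tolist())
    for n in ["stirrer","tray","balance","mat","scraper","scraper_grip","chip1","beaker","washbottle","jar","petri","buffers"]:
        print(n,[(np.round(d["at"],1).tolist(),round(d["confidence"],2)) for d in tip_of(c,n)][:7])
print(read_time_s(),read_eef_pos(),read_tcp_rot(),read_finger_gap())
E
```

```text
pics
scene [[424.1, 0.0, 256.4], [0.0, 424.1, 190.5], [0.0, 0.0, 1.0]] [[-0.8537, 0.5206, 0.0121, 0.524], [0.3722, 0.6263, -0.685, -0.1672], [-0.3642, -0.5803, -0.7284, 1.3886], [0.0, 0.0, 0.0, 1.0]]
stirrer [([262.6, 200.1], 0.76)]
tray [([243.6, 169.4], 0.58)]
balance [([286.0, 238.1], 0.56)]
mat [([388.6, 300.9], 0.68)]
scraper [([384.0, 292.4], 0.97), ([280.1, 182.4], 0.48)]
scraper_grip [([239.2, 121.2], 0.72), ([377.2, 300.0], 0.71)]
chip1 [([280.4, 184.5], 0.56), ([237.3, 181.1], 0.5), ([251.5, 189.5], 0.46), ([282.7, 163.4], 0.37), ([261.4, 168.4], 0.36)]
beaker [([196.2, 209.7], 0.93), ([239.4, 121.8], 0.17)]
washbottle [([221.8, 261.2], 0.92), ([345.0, 331.8], 0.3)]
jar [([195.3, 141.0], 0.62)]
petri [([343.0, 333.3], 0.72)]
buffers [([239.2, 123.1], 0.59)]
top [[475.7, 0.0, 262.5], [0.0, 475.7, 190.2], [0.0, 0.0, 1.0]] [[0.022, -0.9996, 0.0173, -0.0185], [-0.9837, -0.0248, -0.1784, 0.6324], [0.1787, -0.0131, -0.9838, 1.4576], [0.0, 0.0, 0.0, 1.0]]
stirrer [([267.2, 209.1], 0.79)]
tray [([311.1, 218.1], 0.85)]
balance [([227.9, 202.5], 0.63)]
mat [([142.4, 238.6], 0.76), ([282.7, 188.7], 0.3)]
scraper [([140.1, 229.2], 0.63)]
scraper_grip [([146.1, 222.0], 0.97)]
chip1 [([282.0, 186.7], 0.62), ([280.7, 207.8], 0.6), ([260.7, 214.0], 0.42), ([264.4, 192.4], 0.41)]
beaker [([291.9, 157.5], 0.59)]
washbottle [([235.7, 154.8], 0.87)]
jar [([367.7, 194.1], 0.69)]
petri [([137.3, 191.5], 0.67), ([367.8, 194.2], 0.46)]
buffers [([375.7, 252.3], 0.64), ([262.8, 194.2], 0.41), ([281.9, 188.2], 0.35)]
1.3 [0.14489876 0.63364197 0.25026206] [ 1.12139774e-01  9.93692443e-01 -8.59658343e-06  7.52138593e-06] 0.08537002887908406
```

View pictures.

View pics/scene0.png

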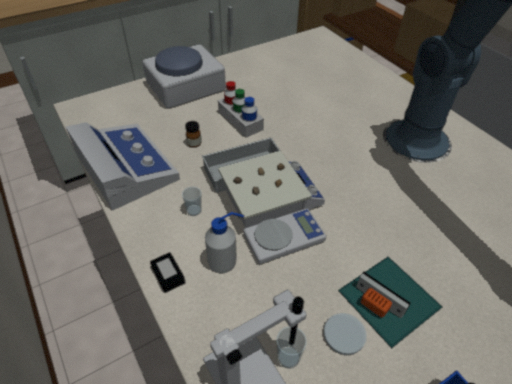

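View pics/top0.png

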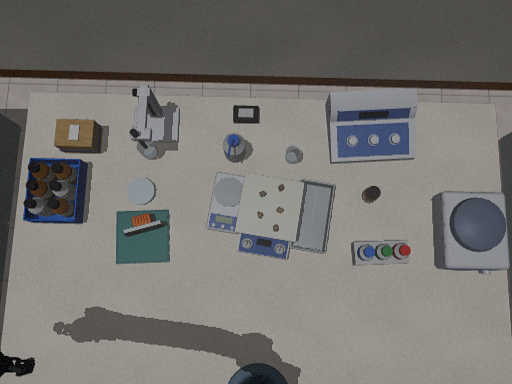

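Run:
```python
import cv2
im=cv2.imread("pics/top0.png"); 
cv2.imwrite("pics/t_mat.png",cv2.resize(im[170:290,80:220],None,fx=5,fy=5,interpolation=cv2.INTER_CUBIC))
cv2.imwrite("pics/t_st.png",cv2.resize(im[130:280,190:390],None,fx=4,fy=4,interpolation=cv2.INTER_CUBIC))
```

```text
(no output)
```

View pics/t_mat.png

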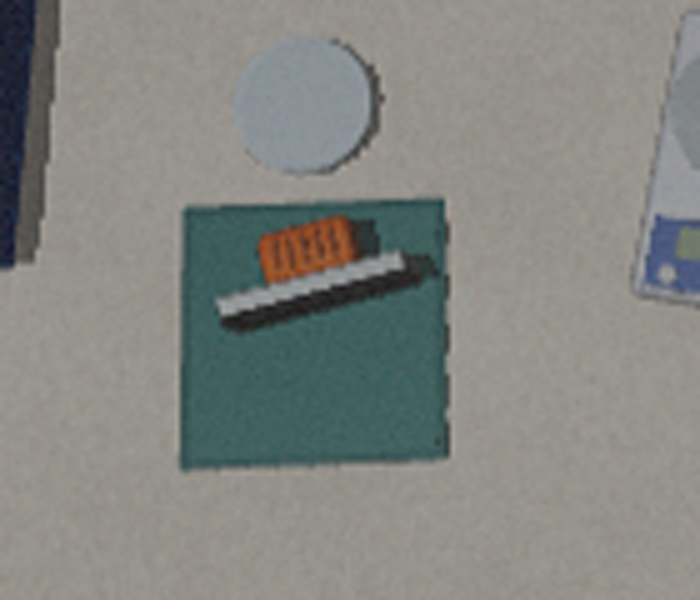

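View pics/t_st.png

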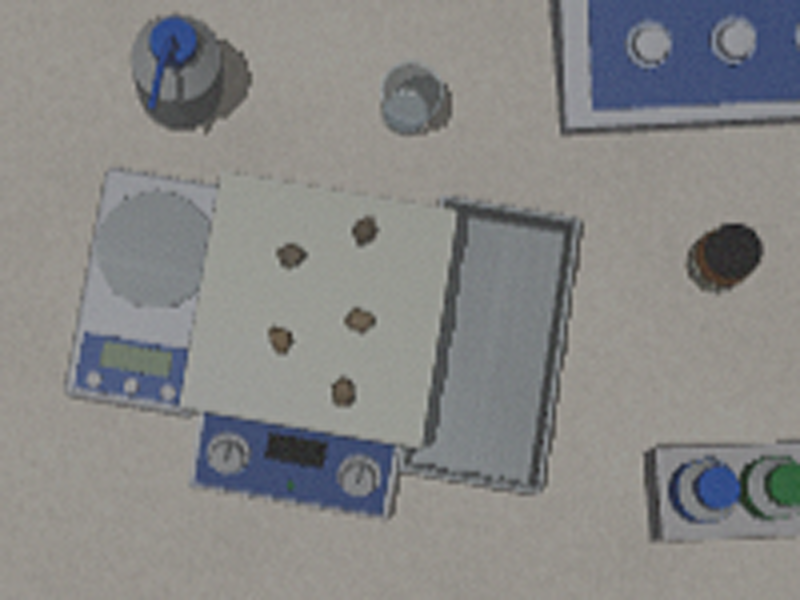

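```bash
cat > h.py <<'E'
from bench import *
import cv2,numpy as np
from scipy.spatial.transform import Rotation as R
def unproj(c,uv,z):
    p=camera_params(c);K=np.array(p["K"]);T=np.array(p["camera_from_world"])
    o=-T[:3,:3].T@T[:3,3]; d=T[:3,:3].T@np.linalg.solve(K,[uv[0],uv[1],1])
    return o+d*(z-o[2])/d[2]
def proj(c,P):
    p=camera_params(c);K=np.array(p["K"]);T=np.array(p["camera_from_world"])
    q=K@(T[:3,:3]@np.asarray(P)+T[:3,3]); return q[:2]/q[2]
E
python3 - <<'E'
from h import *
p=camera_params("top");T=np.array(p["camera_from_world"]);print("cam",-T[:3,:3].T@T[:3,3])
T=np.array(camera_params("scene")["camera_from_world"]);print("cam",-T[:3,:3].T@T[:3,3])
C=np.array([unproj("top",(190+a/4,130+b/4),.085)[:2] for a,b in [(220,175),(457,210),(418,445),(185,402)]])
print("plate",C.round(4).tolist(),[np.linalg.norm(C[i]-C[i-1]).round(4) for i in range(4)],C.mean(0))
print("yaw",[np.degrees(np.arctan2(*(v)[::-1])).round(1) for v in (C[0]-C[3],C[1]-C[2])],[np.degrees(np.arctan2(*(v)[::-1])).round(1)-90 for v in (C[0]-C[1],C[3]-C[2])])
M=np.array([unproj("top",(80+a/5,170+b/5),.003)[:2] for a,b in [(184,207),(444,200),(448,458),(181,468)]])
print("mat",M.round(4).tolist(),M.mean(0))
for n,a,b,z in [("alL",215,302,.053),("alR",402,252,.053),("alR2",407,266,.053),("alL2",222,320,.053),("soleLbot",240,332,.003),("gFL",260,237,.045),("gFR",347,215,.045),("gNR",355,262,.045),("gNL",270,283,.045)]:
    print(n,unproj("top",(80+a/5,170+b/5),z).round(4))
for c,n,uv,z in [("top","grip",(146.1,222),.028),("top","scr",(140.1,229.2),.028),("scene","scr",(384,292.4),.028),("scene","grip",(377.2,300),.028),("scene","mat",(388.6,300.9),0),("top","mat",(142.4,238.6),0),("scene","stir",(262.6,200.1),0),("top","stir",(267.2,209.1),0),("top","tray",(311.1,218.1),0),("scene","tray",(243.6,169.4),0),
("top","beaker",(291.9,157.5),0.035),("top","wash",(235.7,154.8),.09),("top","petri",(140,190.5),.007)]:
    print(c,n,unproj(c,uv,z).round(4))
for u in [(280.4,184.5),(237.3,181.1),(251.5,189.5),(282.7,163.4),(261.4,168.4)]: print("chip s",unproj("scene",u,.092).round(3))
for a,b in [(290,255),(365,230),(360,320),(280,340),(343,391)]: print("chip t",unproj("top",(190+a/4,130+b/4),.092).round(3))
E
```

```text
cam [0.36195048 0.01615593 1.54715424]
cam [1.01535939 0.63768863 0.89057397]
plate [[0.6788, 0.053], [0.6555, -0.1335], [0.471, -0.1048], [0.4997, 0.0748]] [np.float64(0.1803), np.float64(0.188), np.float64(0.1867), np.float64(0.1819)] [ 0.57623019 -0.02762005]
yaw [np.float64(-6.9), np.float64(-8.9)] [np.float64(-7.099999999999994), np.float64(-9.099999999999994)]
mat [[0.5605, 0.4685], [0.5692, 0.3001], [0.4028, 0.288], [0.3927, 0.4576]] [0.48128346 0.37855359]
alL [0.4947 0.43   0.053 ]
alR [0.5289 0.3153 0.053 ]
alR2 [0.5201 0.3117 0.053 ]
alL2 [0.4835 0.4248 0.053 ]
soleLbot [0.4802 0.4264 0.003 ]
gFL [0.5371 0.407  0.045 ]
gFR [0.5525 0.3531 0.045 ]
gNR [0.5227 0.3461 0.045 ]
gNL [0.5082 0.3986 0.045 ]
top grip [0.5255 0.3655 0.028 ]
top scr [0.502 0.383 0.028]
scene scr [0.4997 0.3728 0.028 ]
scene grip [0.5263 0.3792 0.028 ]
scene mat [0.4892 0.3863 0.    ]
top mat [0.4744 0.3803 0.    ]
scene stir [ 0.5743 -0.0309 -0.    ]
top stir [ 0.5804 -0.021   0.    ]
top tray [ 0.5542 -0.1655  0.    ]
scene tray [ 0.5577 -0.1661  0.    ]
top beaker [ 0.748  -0.0976  0.035 ]
top wash [0.738  0.0839 0.09  ]
top petri [0.6307 0.397  0.007 ]
chip s [0.551 0.015 0.092]
chip s [ 0.642 -0.053  0.092]
chip s [ 0.625 -0.008  0.092]
chip s [ 0.5   -0.049  0.092]
chip s [ 0.561 -0.062  0.092]
chip t [ 0.615 -0.003  0.092]
chip t [ 0.636 -0.061  0.092]
chip t [ 0.566 -0.058  0.092]
chip t [0.549 0.003 0.092]
chip t [ 0.51  -0.046  0.092]
```

```bash
cat >> h.py <<'E'
def rectify(c,im,z,x0,x1,y0,y1,s=0.0005):
    # rows: x decreasing ; cols: y decreasing
    W=int((y1-y0)/s);H=int((x1-x0)/s)
    pts=[(x1,y1),(x1,y0),(x0,y0),(x0,y1)]
    src=np.float32([proj(c,[a,b,z]) for a,b in pts]);dst=np.float32([(0,0),(W,0),(W,H),(0,H)])
    return cv2.warpPerspective(im,cv2.getPerspectiveTransform(src,dst),(W,H),flags=cv2.INTER_CUBIC)
E
python3 - <<'E'
from h import *
s=.0005
for c in ("top","scene"):
    im=cv2.imread(f"pics/{c}0.png")
    r=rectify(c,im,.085,.42,.72,-.2,.15); cv2.imwrite(f"pics/rect_{c}.png",r)
    print(r[300,330],r[100,650])
    rf=r.astype(int)
    m=((rf.min(2)>150)&(rf[:,:,1]-rf[:,:,0]>5)).astype(np.uint8)*255
    m=cv2.morphologyEx(m,cv2.MORPH_OPEN,np.ones((25,25)))
    cs,_=cv2.findContours(m,cv2.RETR_EXTERNAL,cv2.CHAIN_APPROX_NONE)
    if cs:
        k=cv2.minAreaRect(max(cs,key=cv2.contourArea)); print(c,k, "x,y",.72-k[0][1]*s,.15-k[0][0]*s,"size",np.array(k[1])*s)
    cv2.imwrite(f"pics/mask_{c}.png",np.hstack([cv2.resize(m,None,fx=.5,fy=.5),cv2.resize(r,None,fx=.5,fy=.5)[:,:,1]]))
E
```

```text
[147 155 153] [138 145 149]
[147 160 157] [71 72 68]
```

View pics/mask_top.png

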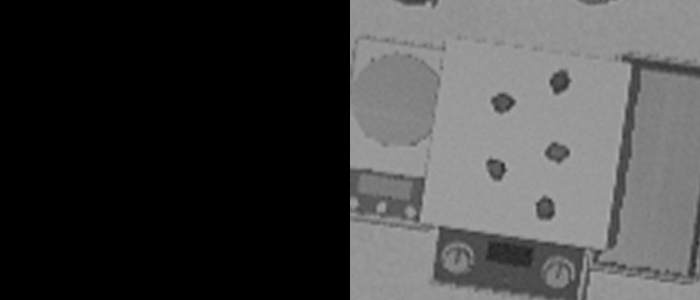

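View pics/mask_scene.png

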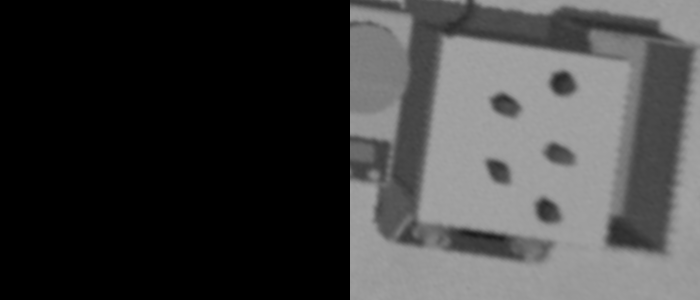

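```bash
cat >> h.py <<'E'
TH=np.radians(16.5); f=np.array([np.cos(TH),np.sin(TH),0]); ysc=np.array([-np.sin(TH),np.cos(TH),0]); Z=np.array([0,0,1.])
G0=np.array([.529,.377,.028])
def quat(z,y):
    z=z/np.linalg.norm(z);return R.from_matrix(np.stack([np.cross(y,z),y,z],1)).as_quat()
def tipq(a,sg=1): return quat(np.sin(a)*f-np.cos(a)*Z,sg*ysc)
YS=np.radians(-7.7); ex=np.array([np.cos(YS),np.sin(YS),0]); ey=np.array([-np.sin(YS),np.cos(YS),0])
S0=np.array([.578,-.0255,0])
def downq(ang): # jaws along world angle
    return quat(-Z,np.array([np.cos(ang),np.sin(ang),0]))
E
python3 - <<'E'
from h import *
q=read_qpos();print(q)
def show(n,p,o):
    k=inverse_kinematics(p,o);print(n,None if k is None else np.round(k,2))
for sg in (1,-1):
    show(f"grab{sg}",G0,tipq(0,sg))
    for a in (40,50,60): show(f"tip{sg} {a}",[*G0[:2],.05],tipq(np.radians(a),sg))
for h in (0,np.pi):
    show(f"regrasp {h}",[.504,.37,.05],downq(TH+h))
    for x in(-.04,.045):
        for y in (.09,-.085): show(f"wipe {h} {x} {y}",S0+x*ex+y*ey+[0,0,.132],downq(YS+np.pi/2+h))
E
```

```text
[-1.44379976  0.38289712  0.0439371   1.59792062 -0.01787352  1.1611841
 -0.04987752]
grab1 [-0.78  0.64  0.13  1.73 -0.11  0.77  1.26]
tip1 40 [-0.3   0.58 -0.61  2.14  1.89  0.62 -0.59]
tip1 50 [-1.07  0.56  0.2   2.24  2.34  0.54 -1.35]
tip1 60 [-1.2   0.66  0.28  2.29  2.44  0.78 -1.57]
grab-1 [-1.08  0.71  0.52  1.75 -0.46  0.81 -1.62]
tip-1 40 [-1.07  0.51  0.25  2.18  2.04  0.28  2.13]
tip-1 50 [-0.53  0.58 -0.39  2.22  2.21  0.74  2.14]
tip-1 60 [-0.56  0.67 -0.39  2.26  2.38  1.    1.97]
regrasp 0 [-0.99  0.6   0.37  1.8  -0.29  0.79 -0.19]
wipe 0 -0.04 0.09 [-0.7   0.39  0.6   1.95 -0.28  0.88  1.48]
wipe 0 -0.04 -0.085 [-0.61  0.43  0.87  2.   -0.42  0.9   1.93]
wipe 0 0.045 0.09 [-0.59  0.54  0.57  1.75 -0.35  0.96  1.55]
wipe 0 0.045 -0.085 [-0.51  0.59  0.82  1.79 -0.51  0.99  1.96]
regrasp 3.141592653589793 [-0.59  0.58 -0.14  1.78  0.11  0.79  2.65]
wipe 3.141592653589793 -0.04 0.09 [-0.94  0.49  0.91  1.96 -0.48  0.92 -1.49]
wipe 3.141592653589793 -0.04 -0.085 [-0.6   0.43  0.86  2.   -0.41  0.89 -1.22]
wipe 3.141592653589793 0.045 0.09 [-0.83  0.66  0.91  1.76 -0.6   1.03 -1.39]
wipe 3.141592653589793 0.045 -0.085 [-0.58  0.65  0.95  1.8  -0.61  1.02 -1.1 ]
```

Run:
```python
from h import *
move_ptp([*G0[:2],.14],tipq(0))
print(read_eef_pos(),read_time_s())
movel([*G0[:2],.030],tipq(0),speed=.12)
move_gripper(.04,effort=60)
print("gap",read_finger_gap(),read_ft_force(),read_time_s())
im=read_camera("top");cv2.imwrite("pics/g1.png",cv2.resize(im[170:290,80:220,::-1],None,fx=5,fy=5,interpolation=2))
im=read_camera("scene");cv2.imwrite("pics/g1s.png",cv2.resize(im[230:350,300:460,::-1],None,fx=5,fy=5,interpolation=2))
```

```text
[0.52796214 0.37897274 0.14028897] 3.0333
gap 0.05919662136616631 [-0.43502281 -0.03750488  3.66957066] 4.4583
```

View pics/g1s.png

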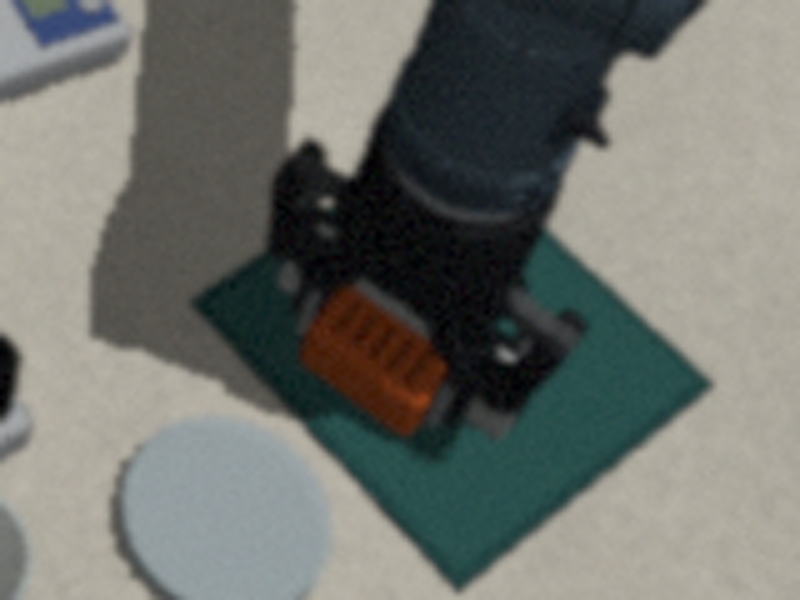

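The picture shows the grip pinched between the fingers by its ends, at about (370,360) in the crop, with a gap of 59 mm. Next I lift it and tilt it.

Run:
```python
from h import *
movel([*G0[:2],.18],tipq(0),speed=.2)
print(read_finger_gap(),read_ft_force())
for a in (50,55,60):
  for z in (.18,.06,.05):
    k=inverse_kinematics([*G0[:2],z],tipq(np.radians(a)));print(a,z,None if k is None else np.round(k,2))
print(np.round(read_qpos(),2))
```

```text
0.058614506144938294 [ 0.22759645 -0.45801027 -2.7612506 ]
50 0.18 [-1.43  0.29  0.59  2.25  1.87  0.32 -0.82]
50 0.06 [-0.33  0.61 -0.61  2.21  2.17  0.81 -0.87]
50 0.05 [-0.33  0.64 -0.61  2.21  2.2   0.83 -0.89]
55 0.18 [-1.11  0.28  0.22  2.28  2.04  0.51 -0.96]
55 0.06 [-0.35  0.66 -0.61  2.24  2.28  0.93 -0.97]
55 0.05 [-0.34  0.69 -0.61  2.23  2.3   0.95 -0.98]
60 0.18 [-1.11  0.31  0.2   2.31  2.18  0.63 -1.12]
60 0.06 [-0.56  0.65 -0.39  2.26  2.37  0.99 -1.16]
60 0.05 [-0.56  0.67 -0.39  2.26  2.38  1.   -1.17]
[-0.82  0.45  0.17  1.67 -0.09  1.03  1.24]
```

Run:
```python
from h import *
a=np.radians(57);Q=tipq(a)
move_ptp([*G0[:2],.16],Q)
print(read_eef_pos(),read_finger_gap(),read_ft_force(),read_time_s())
im=read_camera("scene");cv2.imwrite("pics/g2s.png",cv2.resize(im[150:350,300:500,::-1],None,fx=3,fy=3,interpolation=2))
im=read_camera("top");cv2.imwrite("pics/g2.png",cv2.resize(im[170:290,80:220,::-1],None,fx=5,fy=5,interpolation=2))
```

```text
[0.52933101 0.37719114 0.16023206] 0.059010938553075744 [-0.20330534  0.90631826 -3.17772257] 7.7083
```

View pics/g2s.png

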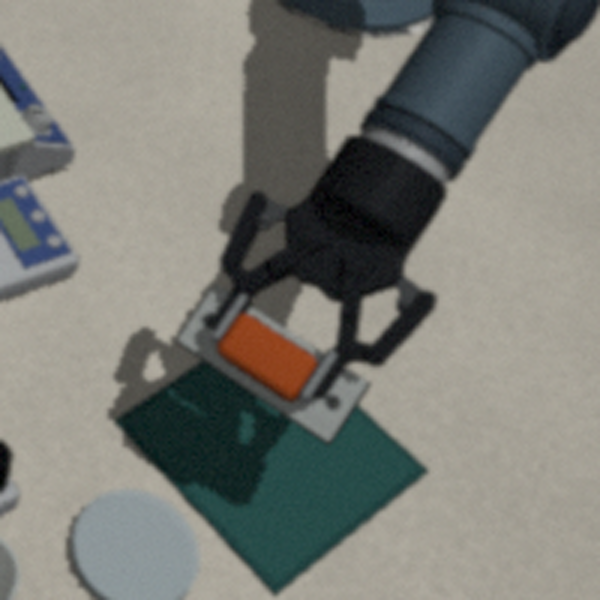

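View pics/g2.png

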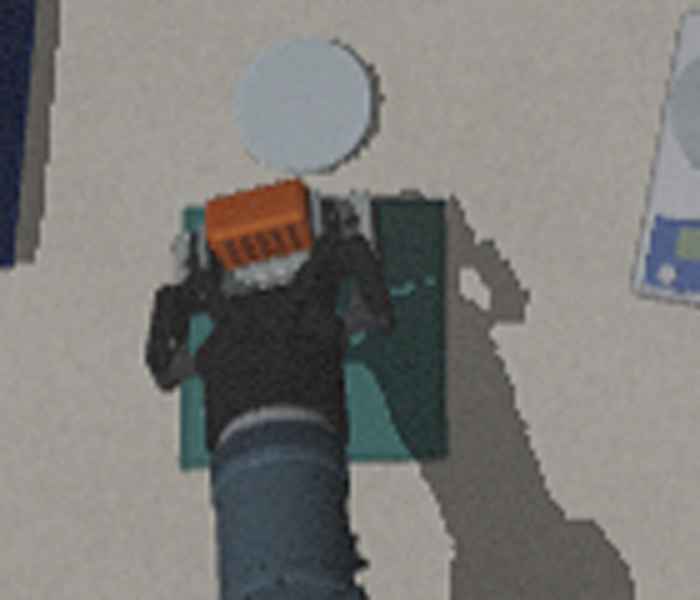

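Run:
```python
from h import *
a=np.radians(57);Q=tipq(a)
P=G0-.012*f
movel([*P[:2],.056],Q,speed=.12)
F0=read_ft_force();print(F0)
for z in (.053,.051,.049,.0475):
    movel([*P[:2],z],Q,speed=.03);F=read_ft_force();print(z,F,read_eef_pos())
    if F[2]-F0[2]>3: break
move_gripper(.085)
pause(.5)
print(read_ft_force(),read_finger_gap(),read_time_s())
im=read_camera("scene");cv2.imwrite("pics/g3s.png",cv2.resize(im[150:350,300:500,::-1],None,fx=3,fy=3,interpolation=2))
im=read_camera("top");cv2.imwrite("pics/g3.png",cv2.resize(im[170:290,80:220,::-1],None,fx=5,fy=5,interpolation=2))
```

```text
[ 0.07596772  0.23743026 -3.7623965 ]
0.053 [-0.13733131  0.46803381 -3.28970737] [0.51761385 0.37385981 0.05345177]
0.051 [-0.20648101  0.21359165 -2.00390885] [0.51742283 0.37357131 0.05094061]
0.049 [-0.23664477 -0.53701601 -3.27982176] [0.51741854 0.37351557 0.04878489]
0.0475 [ 0.99973286  0.66246877 -2.75010514] [0.51745052 0.37353679 0.04734657]
[-0.0207736   0.43964826  0.46330917] 0.08497884019037152 10.7167
```

View pics/g3s.png

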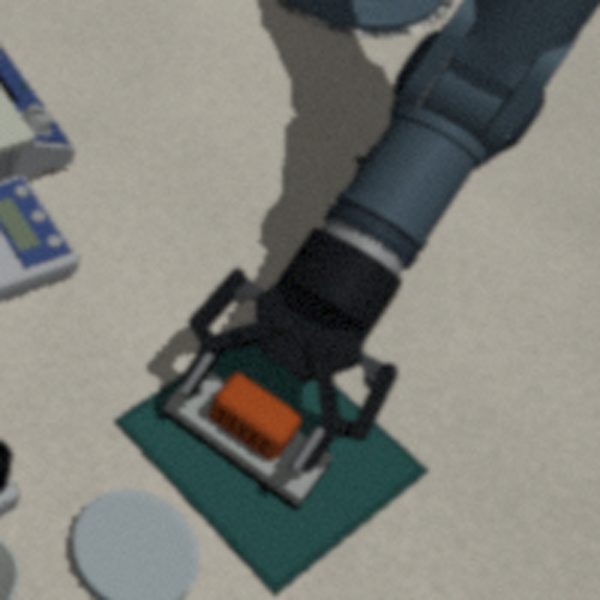

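View pics/g3.png

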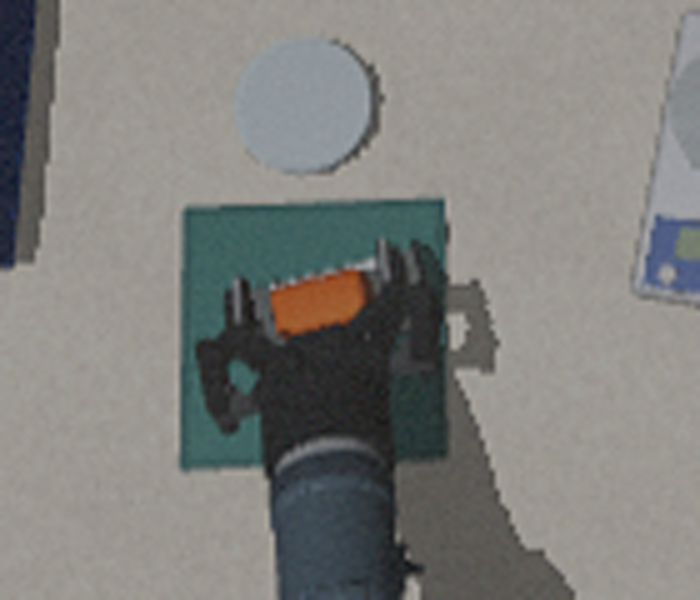

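Run:
```python
from h import *
a=np.radians(57);Q=tipq(a)
d=np.sin(a)*f-np.cos(a)*Z
p=np.array(read_eef_pos())
movel(p-.09*d,Q,speed=.2)
move_ptp([.42,.22,.30],downq(TH))
print(read_eef_pos(),read_time_s(),np.round(read_qpos(),2))
for c in("top","scene"):
    im=read_camera(c);cv2.imwrite(f"pics/g4{c}.png",im[:,:,::-1])
    r=rectify(c,im[:,:,::-1].copy(),.055,.38,.6,.27,.49);cv2.imwrite(f"pics/r4{c}.png",r)
    for n in ("scraper_grip","scraper"):
        for t in tip_of(c,n)[:2]: print(c,n,t,unproj(c,t["at"],.038 if "grip" in n else .003))
```

```text
[0.41964479 0.21960459 0.29912014] 13.3833 [-1.2  -0.03  0.62  1.97  0.02  1.19 -0.29]
top scraper_grip {'at': [147.0, 230.3], 'confidence': 0.68} [0.49811843 0.35866128 0.038     ]
top scraper {'at': [147.0, 230.5], 'confidence': 0.61} [0.50062944 0.36656238 0.003     ]
scene scraper_grip {'at': [383.0, 286.7], 'confidence': 0.84} [0.49744577 0.36379931 0.038     ]
scene scraper_grip {'at': [282.8, 237.1], 'confidence': 0.69} [0.61555087 0.12910422 0.038     ]
scene scraper {'at': [383.4, 296.0], 'confidence': 0.71} [0.49251652 0.37143726 0.003     ]
scene scraper {'at': [282.8, 179.9], 'confidence': 0.44} [ 0.48233191 -0.06610333  0.003     ]
```

View pics/r4top.png

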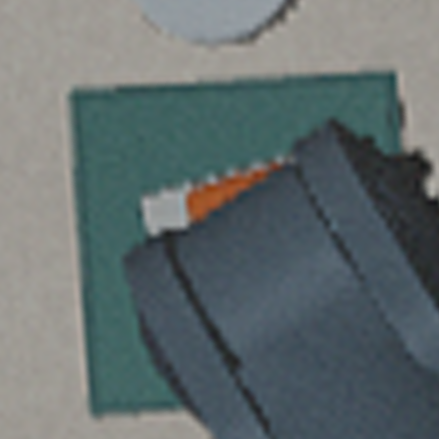

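View pics/r4scene.png

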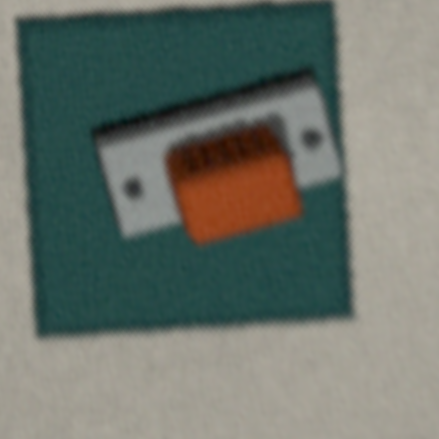

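Run:
```python
from h import *
def m(c,l,z): 
    return np.array([unproj(c,proj(c,[.6-.0005*b,.49-.0005*a,.055]),z)[:2] for a,b in l])
B=m("scene",[(97,142),(312,80),(343,175),(122,238)],.021);print(B.round(4).tolist(),B.mean(0),[np.linalg.norm(B[i]-B[i-1]).round(3) for i in range(4)],np.degrees(np.arctan2(*(B[0]-B[1])))*-1,np.degrees(np.arctan2(*(B[3]-B[2])))*-1)
g=m("scene",[(180,178),(287,150),(300,213),(197,243)],.055);print(g.round(4).tolist(),g.mean(0))
T=m("top",[(143,200),(187,193),(150,236)],.021);print(T)
im=cv2.imread("pics/g4scene.png");r=rectify("scene",im,.055,.45,.55,.31,.42,.0002)
cv2.imwrite("pics/r5.png",r)
```

```text
[[0.5092, 0.4335], [0.5415, 0.3216], [0.492, 0.3055], [0.4593, 0.4205]] [0.50049396 0.37029502] [np.float64(0.052), np.float64(0.116), np.float64(0.052), np.float64(0.12)] 16.08608507062071 15.911148577139537
[[0.511, 0.4], [0.525, 0.3465], [0.4935, 0.34], [0.4785, 0.3915]] [0.502  0.3695]
[[0.50314558 0.42766775]
 [0.50672533 0.40516646]
 [0.48473543 0.424088  ]]
```

View pics/r5.png

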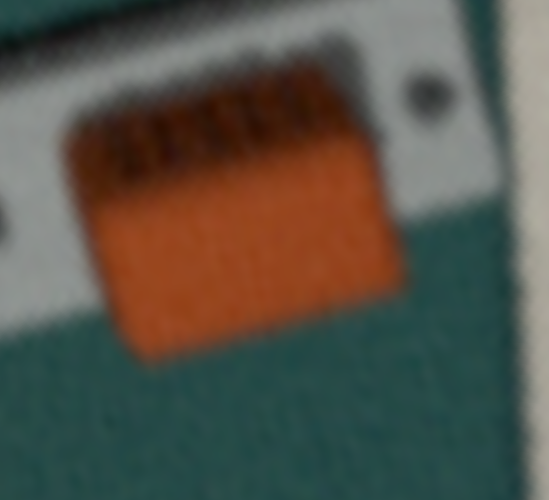

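```bash
cat >> h.py <<'E'
def W(x,y,z): return S0+x*ex+y*ey+[0,0,z]
QW=downq(YS+np.pi/2)
E
python3 - <<'E'
from h import *
c=[.5005,.3695]; Q=downq(np.radians(16.2))
move_ptp([*c,.13],Q)
movel([*c,.049],Q,speed=.12)
print(read_eef_pos(),read_ft_force())
move_gripper(.015,effort=80)
print(read_finger_gap(),read_ft_force(),read_time_s())
movel([*c,.25],Q,speed=.25)
print(read_finger_gap(),read_ft_force())
im=read_camera("scene");cv2.imwrite("pics/g6.png",cv2.resize(im[80:330,230:480,::-1],None,fx=2.4,fy=2.4,interpolation=2))
q=QW
for P in (W(-.04,.092,.25),W(-.04,.092,.1325),W(-.04,-.085,.1325),W(.045,.092,.1325),W(.045,-.085,.1325)):
    k=inverse_kinematics(P,QW);print(None if k is None else np.round(k,2))
print(np.round(read_qpos(),2),read_time_s())
E
```

```text
[0.50124501 0.36973549 0.04975832] [ 0.78346737 -0.06124903  1.00167635]
0.03247616317714492 [-0.17601049  0.7866212   2.68597563] 15.9833
0.0324416878741068 [-0.76439073 -0.56055776 -3.59294026]
[-0.78  0.23  0.67  1.85 -0.16  1.11  1.38]
[-0.68  0.39  0.57  1.95 -0.27  0.88  1.46]
[-0.5   0.39  0.73  2.   -0.33  0.88  1.85]
[-0.56  0.53  0.52  1.74 -0.31  0.95  1.52]
[-0.36  0.52  0.62  1.79 -0.37  0.95  1.85]
[-1.25  0.39  0.7   1.7  -0.27  1.15 -0.2 ] 16.9833
```

View pics/g6.png

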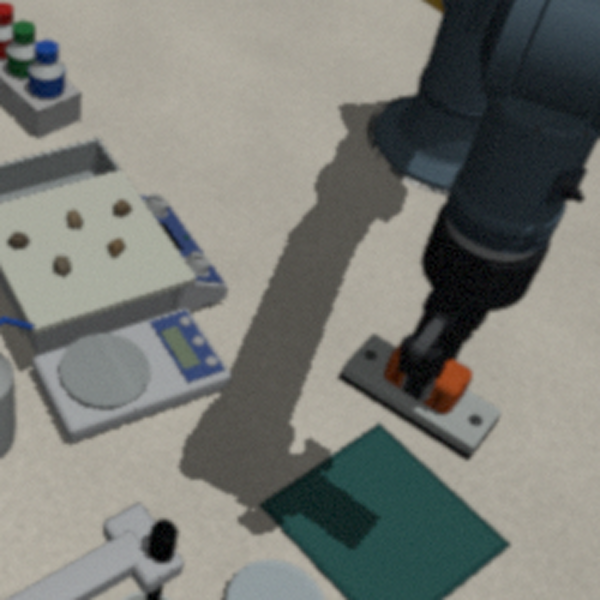

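Run:
```python
from h import *
move_ptp(W(-.04,.092,.25),QW)
movel(W(-.04,.092,.150),QW,speed=.2)
movel(W(-.04,.092,.1335),QW,speed=.04)
print(read_eef_pos(),read_ft_force(),read_time_s())
for c in("top","scene"):
    im=read_camera(c);cv2.imwrite(f"pics/w1{c}.png",cv2.resize(im[120:280,180:380,::-1],None,fx=4,fy=3.75,interpolation=2))
```

```text
[0.55052058 0.07095609 0.13331046] [-0.36627444 -0.23810659 -2.27820355] 19.6
```

View pics/w1scene.png

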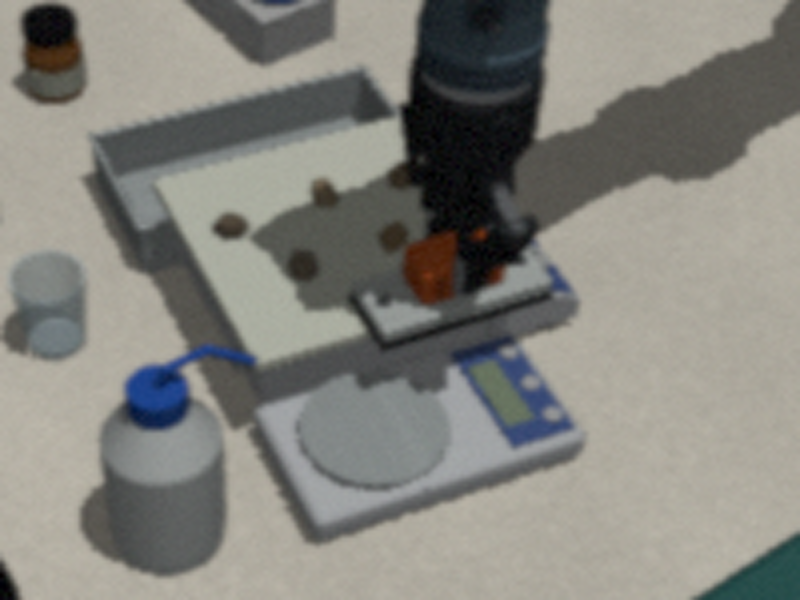

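Run:
```python
from h import *
movel(W(-.04,-.02,.1335),QW,speed=.08)
print(read_ft_force(),read_finger_gap())
movel(W(-.04,-.080,.1335),QW,speed=.07)
print(read_ft_force(),read_time_s(),read_eef_pos())
for c in("top","scene"):
    im=read_camera(c);cv2.imwrite(f"pics/w2{c}.png",cv2.resize(im[120:280,180:380,::-1],None,fx=4,fy=3.75,interpolation=2))
movel(W(-.04,-.076,.19),QW,speed=.2)
movel(W(.045,.092,.19),QW,speed=.25)
for c in("top","scene"):
    im=read_camera(c);cv2.imwrite(f"pics/w3{c}.png",cv2.resize(im[120:280,180:380,::-1],None,fx=4,fy=3.75,interpolation=2))
print(read_time_s())
```

```text
[ 0.0366126  -0.0663734  -2.72340887] 0.03251747241187131
[-0.61543475  0.44093855 -3.16560762] 22.2583 [ 0.52778138 -0.09874812  0.13341956]
23.7917
```

View pics/w2scene.png

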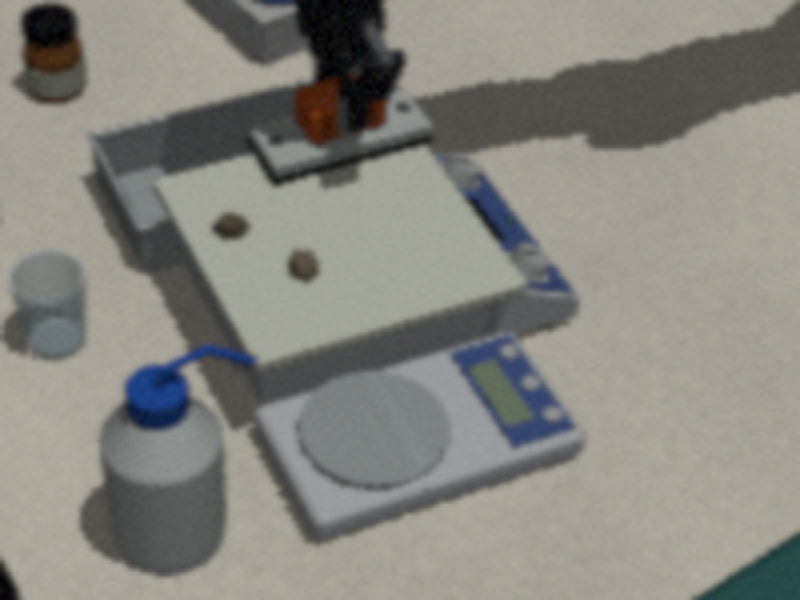

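View pics/w3scene.png

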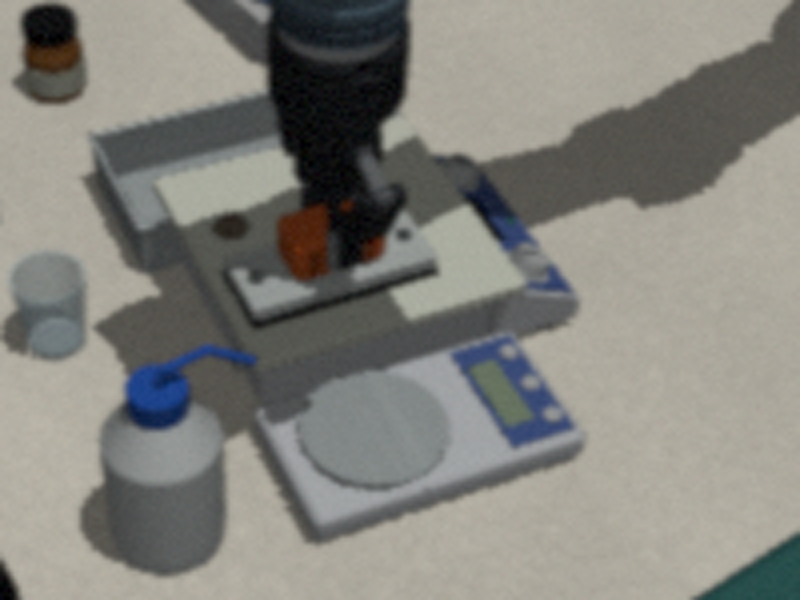

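View pics/w3top.png

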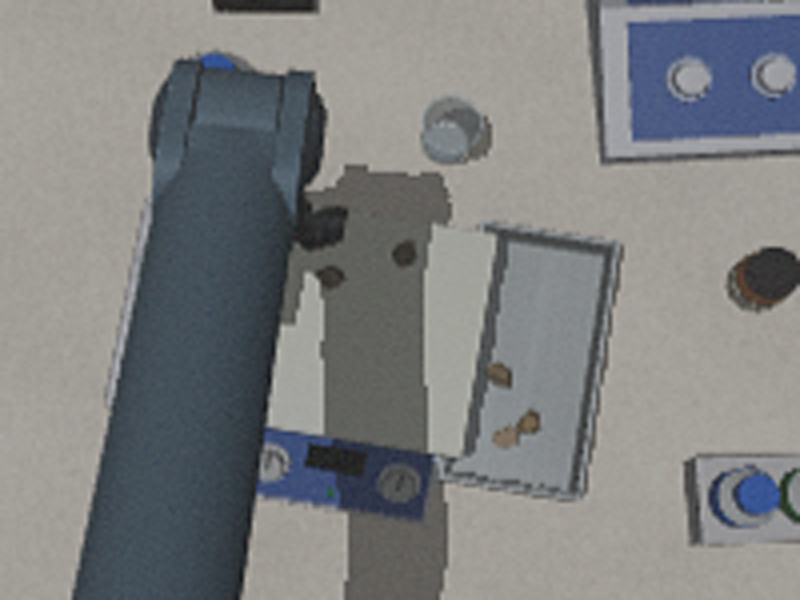

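Three chips are in the tray, at about (500,375), (528,422) and (507,437). Two are left on the plate. Now the second pass.

Run:
```python
from h import *
movel(W(.045,.092,.1335),QW,speed=.12)
movel(W(.045,-.02,.1335),QW,speed=.08)
print(read_ft_force(),read_finger_gap())
movel(W(.045,-.080,.1335),QW,speed=.07)
print(read_ft_force(),read_time_s(),read_eef_pos())
movel(W(.045,-.076,.19),QW,speed=.2)
movel(W(-.03,.05,.25),QW,speed=.25)
for c in("top","scene"):
    im=read_camera(c);cv2.imwrite(f"pics/w4{c}.png",cv2.resize(im[120:280,180:380,::-1],None,fx=4,fy=3.75,interpolation=2))
print(read_time_s())
```

```text
[-0.69315381  0.59300524 -3.17609461] 0.03253965210071697
[ 0.53160702  0.60444445 -3.07147464] 26.975 [ 0.61206639 -0.10987864  0.1333722 ]
28.2917
```

View pics/w4scene.png

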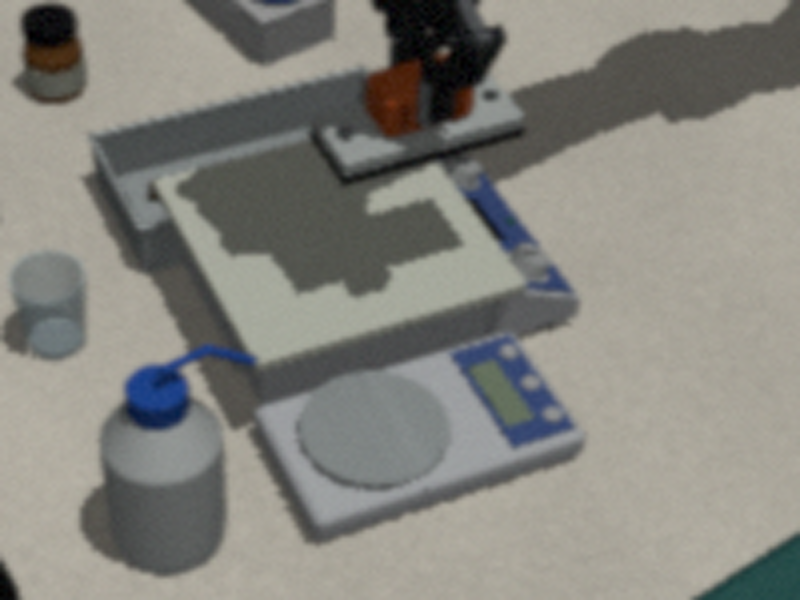

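View pics/w4top.png

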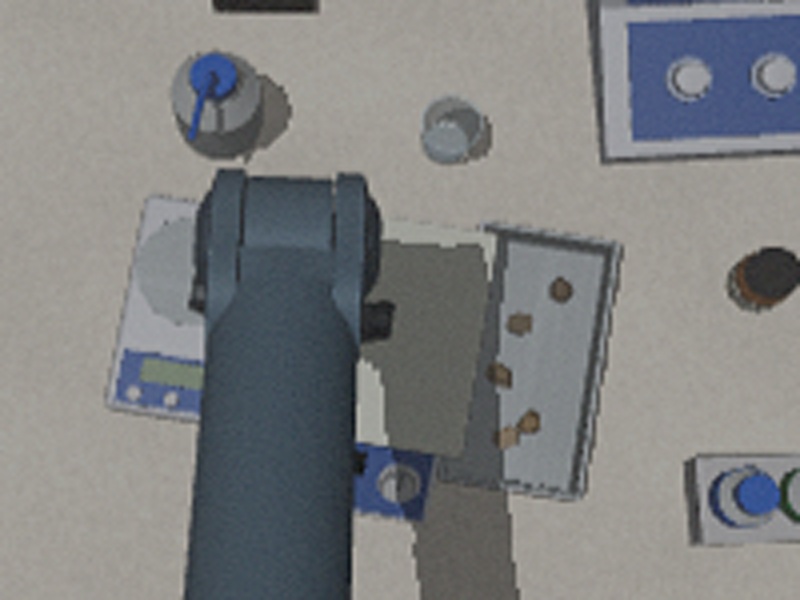

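All five chips are in the tray, in a column at x ≈ 500–560 in the crop, and the plate is empty. Next I put the scraper back on the mat.

Run:
```python
from h import *
c=[.490,.374]; Q=downq(np.radians(16.2))
movel(W(-.03,.10,.25),QW,speed=.25)
move_ptp([*c,.20],Q)
movel([*c,.065],Q,speed=.15)
movel([*c,.0505],Q,speed=.04)
print(read_eef_pos(),read_ft_force())
move_gripper(.07)
pause(.2)
movel([*c,.20],Q,speed=.15)
move_ptp([.40,.0,.40],Q)
print(read_ft_force(),read_time_s())
for k in("top","scene"):
    im=read_camera(k);cv2.imwrite(f"pics/e{k}.png",im[:,:,::-1])
    for n,z in (("scraper",.003),("scraper_grip",.038),("mat",0),("chip1",.01),("petri",.007),("beaker",0),("washbottle",0),("jar",0)):
        print(k,n,[(unproj(k,t["at"],z)[:2].round(3).tolist(),round(t["confidence"],2)) for t in tip_of(k,n)[:6]])
```

```text
[0.48980201 0.37384098 0.05019738] [ 0.10351152  0.25354182 -2.44145771]
[-0.07235358  0.06722647 -0.47516156] 35.0
top scraper [([0.493, 0.37], 0.61)]
top scraper_grip [([0.487, 0.365], 0.56)]
top mat [([0.477, 0.381], 0.97)]
top chip1 [([0.604, -0.156], 0.61), ([0.542, -0.148], 0.59), ([0.504, -0.165], 0.53), ([0.626, -0.202], 0.44), ([0.501, -0.137], 0.39), ([0.632, 0.395], 0.28)]
top petri [([0.625, 0.4], 0.91), ([0.625, -0.345], 0.58)]
top beaker [([0.766, -0.101], 0.55), ([0.596, -0.165], 0.36)]
top washbottle [([0.759, 0.092], 0.97)]
top jar [([0.641, -0.35], 0.81)]
scene scraper []
scene scraper_grip [([0.482, 0.366], 0.61)]
scene mat [([0.488, 0.383], 0.83)]
scene chip1 []
scene petri [([0.629, 0.399], 0.7)]
scene beaker [([0.752, -0.106], 0.59)]
scene washbottle [([0.77, 0.097], 0.98)]
scene jar [([0.623, -0.355], 0.69)]
```

View pics/escene.png

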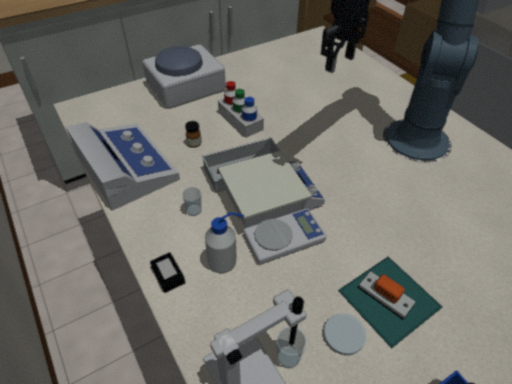

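View pics/etop.png

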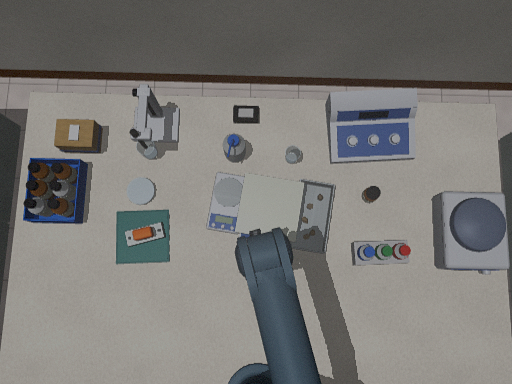

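The plate is empty and the five chips lie in the tray. The scraper stands on its sole near the mat centre at top (144,234), and nothing else on the bench has moved. I'm handing in.

Run:
```python
from bench import *
print(read_time_s(),sign_off())
```

```text
the job is handed in; nothing more can be done
35.9 None
```

All five limestone chips are in the waste tray, and the scraper is standing on its sole near the middle of the mat. I handed the job in at about 36 s of the 67 s allowed; no verdict is reported.

**What I did:**
- I pinched the scraper by the ends of its grip, tilted it 57° in the air, set its edge on the mat and let go. It dropped onto its sole.
- I took it again across the 34 mm side of the grip and wiped the plate in two passes with the sole down. The sole ran about 1–2 mm above the plate by calculation. The first pass cleared three chips, the second cleared two.
- I put the scraper back on the mat, released it and moved the arm clear.

**Last checks:**
- **Chips:** the top camera shows all five chips in the tray and an empty plate. The chip network found no chips in the scene view, where the tray wall probably hides them. One of its top-view hits was a low-confidence false one at the petri dish.
- **Scraper:** the pictures show it upright at about (0.49, 0.37) m, within 15 mm of the mat's centre. The scraper network found nothing in the final scene view, but the grip network and the picture itself agree with that position.
- **Bystanders:** they look unmoved compared with the first pictures.
- **Robot:** nothing was touching the arm or gripper, and wrist force read about zero.

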